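Slide the blue collar round the handlebar's bend to the grip

TASK

The bicycle handlebar in the bench stand carries two loose collars, one on each side of the stem. Slide the blue collar along the bar and round the bend on its own side until it sits right up against the rubber grip, easing it round without forcing it, and let go of it there. Leave the orange collar where it is.

Things in the scene. Friction and masses are not known exactly. Their poses are not given: they have to be found in the camera images.
- blue_collar_mid (a point): centre of the loose blue plastic ring, 46 mm outside, 32 mm bore, 22 mm long, 50 g, threaded on the 22 mm bar left or right of the stem. Its y axis is the bore's axis, level. It hangs with its centre 5 mm under the bar's centre line: 5 mm play all round if lifted to centre; it jams if turned over 20 degrees from the bar's direction. Pinch its round sides from above, across the bar
- orange_collar_mid (a point): centre of the orange plastic collar, same shape and size as the blue one, on the other side of the stem; it stays where it is
- handlebar: fixed level steel bar, 22 mm thick, on a stem clamp (43 mm thick, 44 mm along the bar) and post. Origin on the ledge under its middle, z up; bar's centre line 110 mm up. Straight along y from -105 to 105 mm at x=0, then each end bends level 45 degrees to -x (70 mm centre-line radius, arc centres x=-70, y=+-105), then runs straight, bare for 60 mm up to a black rubber grip
- home_left (a point): point on the bar's centre line, +y end, where a collar's centre is when it touches the rubber grip's flange (42 mm wide, too big for the bore), 11 mm before the flange; axes as the handlebar's; here the bar runs along (-0.707, 0.707, 0) of them
- home_right (a point): the same point at the bar's -y end; here the bar runs along (-0.707, -0.707, 0)

How it is judged:
By the outcome, as a careful person would: the job done as asked, in the order asked, and still so for the second after the job is handed in, with the robot touching nothing.
It also fails if it takes over 45 s, if anything falls off the work surface, if the arm or the gripper's body presses on something with over 40 N, if the wrist force passes 120 N, or if a joint passes its speed limit or range.

ROBOT

A 6-joint arm with a two-finger parallel gripper is mounted at the origin on the work surface. World frame = base frame: x ahead of the robot, y to its left, z up, the work surface at z = 0. Lengths are in m, angles in rad, forces in N, time in s.
With the tool pointing down it reaches from about 0.275 to 0.825 m from the base axis. Payload 4.9 kg.
Tool frame: the origin (TCP) lies between the finger pads; the fingertips stand 19 mm ahead of it and the grasp point (between the pads) is the TCP (env.tip_extent is the distance from the TCP to the fingertips, in m); z points along the fingers, y is the direction in which the jaws open and shut (so a half turn about z gives the same grasp; the last joint's range is limited). The gripper opens to 85 mm and grips with 20 to 120 N. Pads are 22 mm wide; open, the fingers measure 114 mm over their backs; the gripper's body (76 mm by 85 mm) begins 54 mm behind the grasp point. The pads swing forward as they close: fully open they stand 13 mm farther back than shut.
Start: joints at [-1.37, 0.326, -0.193, 1.052, 0, 1.437], TCP at [0.181, -0.519, 0.25] pointing down, gripper open.
Joint ranges: [-2.65, 2.65], [-0.97, 1.79], [-1.3, 1.35], [-1.93, 2.1], [-1.47, 1.37], [-3.14, 3.14]. Speed limits (rad/s): [2.57, 2.57, 3.14, 3.14, 3.14, 3.14].

INTERFACE

Orientations are given as a rotation vector (axis times angle).
In Python, from rig import env gives the robot as it stands. The module is installed in compiled form; this text tells all that it offers.
- The arm moves only by the tool move_arm, never from a script. Its argument "commands" is a list of rows, each a list of 3 entries, a list of its own where there are three numbers: the finger opening in mm, from 0 to 85.4, then the shift along the tool's x, y, z in mm, then the turn, a rotation vector about the tool's x, y, z in rad. In form: [[fingers, [x, y, z], [rx, ry, rz]], ...]. A call has exactly 8 rows; each row is the pose to reach, as a shift and turn from the pose measured when the call began, along the tool's axes at that moment; what a row does not reach only later rows make up. A row lasts 1/12 s, in which the tool goes at most 41.7 mm and 7.16 degrees, less where a joint would pass 70% of its speed; a pose out of reach is approached as far as the arm can. A call with a gripper value outside its range is refused whole. The fingers move at their own pace and stop on an object; "force" is the grip in N (left out, the last holds). Time passes only in rows, so rows that repeat a pose let the fingers close, or fill a call up. It gives the time, the measured TCP pose, the force and the opening at its end, in the units of the state.
- env.get_obs(): the state, without advancing time (a new reading comes with each control period).
- env.capture(name): name is "scene" or "top"; returns the picture (400x640x3 uint8, blue, green, red); there is no depth.
- env.camera_model(name): a dict with "fx", "fy", "cx", "cy" (pixels), "R" (3x3) and "t" (3): a world point X has camera coordinates R X + t. Camera axes: x right, y down, z forward; pixel columns grow to the right and rows downward; lengths in m; the calibration is good to about 2 mm. A picture is of the moment at which its call begins. camera_model takes no time and is no camera call.
- env.close_job(): hands the job in, once; it reports no verdict.
The state is a dict: "time_s": time; "q": joint angles; "joint_velocities": joint speeds; "joint_torque": joint torques, N m; "tool_pos": TCP position; "eef_rot": TCP orientation; "contact_force": force on the tool from outside, world axes, zero at the start; "moment": the same for the moment, N m; "grip_width": finger opening in m.
Only numpy, scipy, OpenCV 4.12 (cv2) and the standard library are available. Lean on these libraries where they do the work, as an engineer would, in place of code of your own. Each camera call takes 0.05 s, during which the arm holds its last target.

## Working session

There is one attempt and no reset: what is moved stays moved. The work goes in short steps, Python scripts to look and compute and a tool call to move; the robot and the scene stay as the last step left them, time stands still between calls to the robot, and variables do not carry over. Pictures are saved under pics/ and viewed, and the job is handed in when it is done.

Besides the shell and the picture viewer there is one more tool, called after "Call:" by a JSON object that holds its "name" and its "arguments". move_arm: Moves the arm, as the interface text tells. Its arguments: {"type":"object","properties":{"commands":{"type":"array"},"force":{"type":"number"}},"required":["commands"]}

```bash
mkdir -p pics; python3 - <<'E'
from rig import env
import cv2
o=env.get_obs(); print(o['time_s'],o['tool_pos'],o['eef_rot'],o['grip_width'],o['contact_force'])
for n in("scene","top"):
    cv2.imwrite(f"pics/{n}0.png",env.capture(n)); m=env.camera_model(n); print(n,m)
E
```

```text
0.0 [ 0.18062405 -0.51892302  0.24949711] [-3.09600690e+00 -5.23116457e-01  7.23062816e-05] 0.08560614767476751 [-0.25413505 -0.1662515  -0.09120561]
scene {'fx': 496.14647433975745, 'fy': 496.14647433975745, 'cx': 321.63388880868985, 'cy': 200.68943764921255, 'R': array([[ 0.14636997,  0.989056  , -0.01854859],
       [ 0.63379145, -0.10815818, -0.76590483],
       [-0.75952895,  0.10034953, -0.64268635]]), 't': array([-0.10866797, -0.28566863,  1.44010698])}
top {'fx': 469.3784847710508, 'fy': 469.3784847710508, 'cx': 317.8955792945817, 'cy': 194.37312666125783, 'R': array([[-2.15729581e-02, -9.99766620e-01, -1.14629242e-03],
       [-9.98540882e-01,  2.16032541e-02, -4.94914824e-02],
       [ 4.95046957e-02,  7.69421705e-05, -9.98773888e-01]]), 't': array([0.01944496, 0.55251013, 1.00726882])}
```

View pics/scene0.png

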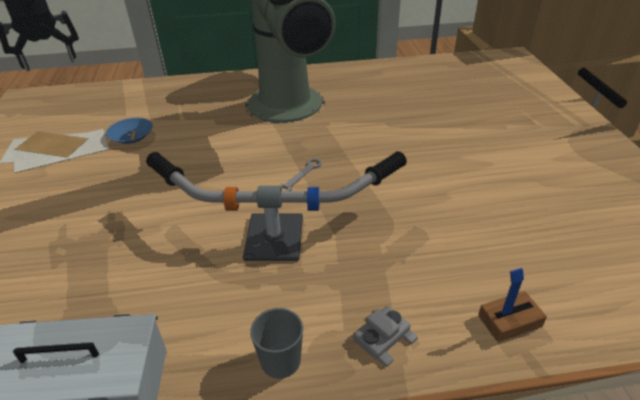

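View pics/top0.png

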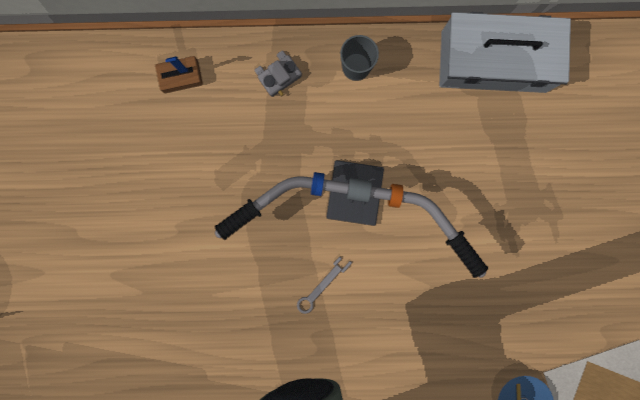

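```bash
python3 - <<'E'
import cv2,numpy as np
a=cv2.imread("pics/top0.png")[150:290,200:500]; cv2.imwrite("pics/topz.png",cv2.resize(a,None,fx=2.6,fy=2.6,interpolation=2))
a=cv2.imread("pics/scene0.png")[140:270,130:420]; cv2.imwrite("pics/scz.png",cv2.resize(a,None,fx=2.6,fy=2.6,interpolation=2))
for n in("scene0","top0"):
    im=cv2.imread(f"pics/{n}.png"); h=cv2.cvtColor(im,cv2.COLOR_BGR2HSV)
    for nm,lo,hi in(("blue",(105,120,60),(125,255,255)),("orange",(5,190,120),(14,255,255)),("black",(0,0,0),(180,255,45))):
        m=cv2.inRange(h,lo,hi); k,l,s,c=cv2.connectedComponentsWithStats(m)
        print(n,nm,[(s[i].tolist(),c[i].round(1).tolist()) for i in range(1,k) if s[i,4]>60])
E
```

```text
scene0 blue [([108, 120, 33, 22, 299], [121.5, 128.8]), ([307, 188, 12, 22, 231], [312.5, 198.3]), ([502, 269, 21, 45, 378], [512.9, 290.1])]
scene0 orange [([225, 188, 11, 11, 91], [229.9, 192.4])]
scene0 black [([0, 0, 78, 68, 2284], [32.9, 24.8]), ([269, 0, 24, 6, 101], [279.7, 2.0]), ([282, 1, 50, 53, 2110], [306.4, 27.2]), ([431, 0, 10, 53, 190], [435.7, 25.7]), ([251, 23, 25, 15, 133], [262.1, 31.9]), ([578, 68, 49, 40, 569], [602.2, 87.8]), ([147, 153, 36, 32, 477], [162.0, 166.4]), ([366, 152, 40, 32, 514], [387.2, 166.4]), ([244, 234, 54, 26, 632], [269.7, 250.0]), ([496, 303, 36, 15, 137], [514.9, 309.5]), ([14, 344, 84, 19, 514], [53.9, 349.7])]
top0 blue [([166, 57, 21, 16, 127], [176.4, 63.9]), ([311, 173, 13, 23, 231], [317.3, 183.8]), ([499, 376, 54, 24, 771], [526.7, 389.1])]
top0 orange [([389, 188, 14, 19, 177], [395.9, 197.5])]
top0 black [([343, 37, 28, 30, 326], [354.3, 49.3]), ([484, 39, 58, 11, 272], [514.0, 42.6]), ([162, 67, 31, 11, 118], [175.5, 72.5]), ([356, 70, 15, 9, 62], [362.4, 74.6]), ([342, 163, 42, 17, 285], [356.9, 170.3]), ([215, 199, 46, 40, 698], [237.0, 219.7]), ([446, 231, 42, 46, 731], [467.6, 254.7]), ([261, 379, 80, 21, 1235], [304.9, 390.1])]
```

View pics/topz.png

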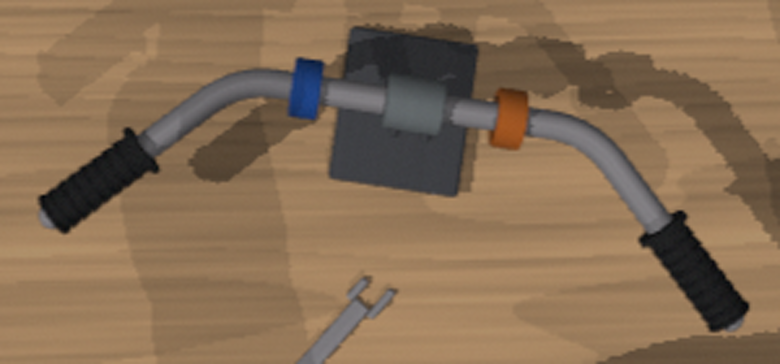

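View pics/scz.png

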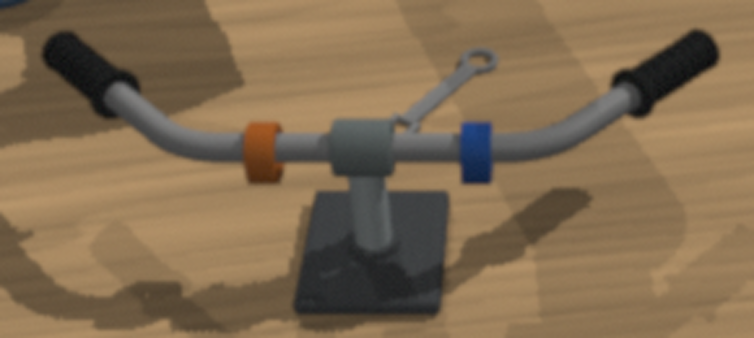

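```bash
cat > h.py <<'E'
import numpy as np, cv2
from rig import env
M={n:env.camera_model(n) for n in("scene","top")}
def ray(n,p):
    m=M[n];d=m['R'].T@np.array([(p[0]-m['cx'])/m['fx'],(p[1]-m['cy'])/m['fy'],1]);return -m['R'].T@m['t'],d/np.linalg.norm(d)
def tri(ps,pt):
    c1,d1=ray("scene",ps);c2,d2=ray("top",pt)
    s=np.linalg.lstsq(np.c_[d1,-d2],c2-c1,rcond=None)[0];a,b=c1+s[0]*d1,c2+s[1]*d2
    return (a+b)/2,np.linalg.norm(a-b)
def plane(n,p,z):
    c,d=ray(n,p);return c+d*(z-c[2])/d[2]
E
python3 - <<'E'
from h import *
T=lambda u,v:(200+u/2.6-.3,150+v/2.6-.3); S=lambda u,v:(130+u/2.6-.3,140+v/2.6-.3)
np.set_printoptions(precision=4,suppress=True)
P={}
for k,s,t in [("blue",(312.5,198.3),(317.7,184)),("blue2",S(476,152),T(306,88)),("orange",S(263,152),T(509,119)),("flL",S(629,95),T(145,148)),("flR",S(119,97),T(661,225)),("stem",S(362,147),T(415,104))]:
    P[k],e=tri(s,t);print(k,P[k],e)
A=np.array([[-.0629,.1969],[-.0629,-.1969],[0,0]]);B=np.array([P["flL"][:2],P["flR"][:2],P["stem"][:2]])
d=B[0]-B[1];yaw=np.arctan2(-d[0],d[1]);print("yaw",yaw,"len",np.linalg.norm(d))
R=np.array([[np.cos(yaw),-np.sin(yaw)],[np.sin(yaw),np.cos(yaw)]])
o=(B-A@R.T);print(o); o=o[:2].mean(0)
for k in P: print(k,R.T@(P[k][:2]-o))
# line bar on top view at bar height
z=P["flL"][2]
for p in[(T(350,96)),(T(470,111)),T(270,83)]: print("barpt",R.T@(plane("top",p,z)[:2]-o))
print("home",o+R@[-.0551,.1891])
E
```

```text
blue [0.5692 0.0087 0.1026] 0.0025682689740203365
blue2 [0.57   0.0092 0.1036] 0.0024247378213688698
orange [ 0.5429 -0.145   0.1031] 0.002539257388810761
flL [0.5269 0.1327 0.1074] 0.0030058669594309967
flR [ 0.4599 -0.2558  0.1062] 0.005083147681774481
stem [ 0.5557 -0.073   0.1082] 0.0030104124937514252
yaw -0.1706519657199464 len 0.3941752363182047
[[ 0.5554 -0.0721]
 [ 0.5553 -0.0724]
 [ 0.5557 -0.073 ]]
blue [-0.0002  0.0821]
blue2 [0.0006 0.0828]
orange [ 0.0001 -0.0738]
flL [-0.0629  0.1971]
flR [-0.0629 -0.1971]
stem [ 0.0004 -0.0006]
barpt [-0.0007  0.0475]
barpt [ 0.0016 -0.0443]
barpt [0.0001 0.1092]
home [0.5332 0.1235]
```

```bash
cat >> h.py <<'E'
from scipy.spatial.transform import Rotation as Ro
o2=np.array([.5554,-.0723]);YAW=-.1707;ZB=.109
def world(xy,z):
    c,s=np.cos(YAW),np.sin(YAW);return np.r_[o2+np.array([[c,-s],[s,c]])@xy,z]
def bar(s):  # arclength along bar to +y side from middle -> local xy, tangent turn
    if s<=.105:return np.array([0,s]),0.
    a=(s-.105)/.07
    if a<=np.pi/4:return np.array([-.07+.07*np.cos(a),.105+.07*np.sin(a)]),a
    d=s-.105-.07*np.pi/4;q=np.sqrt(.5)
    return np.array([-.07+.07*q-d*q,.105+.07*q+d*q]),np.pi/4
SH=.105+.07*np.pi/4+.049
def rows(tg):  # list of (p,theta): theta=angle of tool x, tool down
    ob=env.get_obs();R0=Ro.from_rotvec(ob['eef_rot']);p0=ob['tool_pos']
    for p,th in tg:
        Rt=Ro.from_euler('z',th)*Ro.from_euler('x',np.pi)
        print((R0.inv().apply(p-p0)*1e3).round(1).tolist(),(R0.inv()*Rt).as_rotvec().round(3).tolist())
def at(s,z): 
    xy,a=bar(s);return world(xy,z),np.pi/2+YAW+a
def st():
    ob=env.get_obs();R=Ro.from_rotvec(ob['eef_rot']).as_matrix();p=ob['tool_pos']
    c,s=np.cos(YAW),np.sin(YAW);l=np.array([[c,s],[-s,c]])@(p[:2]-o2)
    print('t',ob['time_s'],'tcp',p.round(4),'local mm',(l*1e3).round(1),'th err tool x-bar y',round(np.arctan2(R[1,0],R[0,0])-np.pi/2-YAW,3),'F',ob['contact_force'].round(2),'M',ob['moment'].round(2),'w',round(ob['grip_width']*1e3,1),'q',ob['q'].round(2))
E
python3 -c "
from h import *
st();rows([at(.0825,.2)])"
```

```text
t 0.1 tcp [ 0.1806 -0.519   0.2496] local mm [-293.4 -503.8] th err tool x-bar y -1.065 F [-0.05  0.22 -0.27] M [-0.01 -0.01  0.03] w 85.1 q [-1.37  0.33 -0.19  1.05  0.    1.44]
[540.7, -370.8, 50.3] [-0.001, -0.001, -1.065]
```

Call:
{"name": "move_arm", "arguments": {"commands": [[85,[12,-8,0],[0,0,-0.05]],[85,[38,-26,0],[0,0,-0.12]],[85,[70,-48,0],[0,0,-0.2]],[85,[103,-71,0],[0,0,-0.3]],[85,[137,-94,0],[0,0,-0.4]],[85,[171,-117,0],[0,0,-0.5]],[85,[205,-141,0],[0,0,-0.6]],[85,[239,-164,0],[0,0,-0.7]]], "force": 25}}

```text
time_s: 0.77
tool_pos: [0.3529, -0.2835, 0.2497]
eef_rot: [-2.725, -1.559, -0.001]
contact_force: [1.7, -1.2, 0.6]
grip_width: 0.085
```

```bash
python3 -c "
from h import *
st();rows([at(.0825,.2)])"
```

```text
t 0.7667 tcp [ 0.3529 -0.2835  0.2497] local mm [-163.6 -242.5] th err tool x-bar y -0.361 F [ 1.68 -1.16  0.59] M [-0.   -0.07  0.05] w 85.0 q [-0.84  0.15 -0.43  1.    0.    1.26]
[361.8, 38.4, 50.1] [-0.001, -0.002, -0.361]
```

Call:
{"name": "move_arm", "arguments": {"commands": [[85,[38,4,2],[0,0,-0.05]],[85,[78,8,4],[0,0,-0.1]],[85,[118,12,6],[0,0,-0.15]],[85,[158,17,8],[0,0,-0.2]],[85,[198,21,12],[0,0,-0.25]],[85,[238,25,16],[0,0,-0.3]],[85,[275,29,20],[0,0,-0.34]],[85,[305,32,24],[0,0,-0.361]]]}}

```text
time_s: 1.43
tool_pos: [0.5362, -0.0342, 0.2256]
eef_rot: [-2.397, -2.027, -0.002]
contact_force: [0.4, -0.9, -0.5]
grip_width: 0.0852
```

```bash
python3 -c "
from h import *
st();rows([at(.0825,.2),at(.0825,.16)])"
```

```text
t 1.4333 tcp [ 0.5362 -0.0342  0.2256] local mm [-25.4  34.3] th err tool x-bar y 0.004 F [ 0.4  -0.86 -0.55] M [-0.06 -0.   -0.01] w 85.2 q [-0.2   0.32 -0.27  0.99  0.    1.54]
[48.1, 25.6, 25.6] [-0.001, -0.002, 0.004]
[48.0, 25.7, 65.6] [-0.001, -0.002, 0.004]
```

Call:
{"name": "move_arm", "arguments": {"commands": [[85,[15,8,10],[0,0,0.004]],[85,[32,17,22],[0,0,0.004]],[85,[44,23,36],[0,0,0.004]],[85,[48,25.6,48],[0,0,0.004]],[85,[48,25.6,60],[0,0,0.004]],[85,[48,25.6,70],[0,0,0.004]],[85,[48,25.6,75],[0,0,0.004]],[85,[48,25.6,75],[0,0,0.004]]]}}

```text
time_s: 2.1
tool_pos: [0.5681, 0.0086, 0.1492]
eef_rot: [-2.401, -2.02, 0.002]
contact_force: [-0.6, 0.1, 0.8]
grip_width: 0.0847
```

```bash
python3 -c "
from h import *
st();rows([at(.0825,.106)])
for n in('scene','top'):
    a=env.capture(n)[130:260,200:440];cv2.imwrite('pics/%s1.png'%n,cv2.resize(a,None,fx=3,fy=3))"
```

```text
t 2.1 tcp [0.5681 0.0086 0.1492] local mm [-1.3 81.9] th err tool x-bar y -0.001 F [-0.56  0.06  0.76] M [-0.03  0.   -0.02] w 84.7 q [-0.12  0.45 -0.29  0.84  0.    1.63]
[0.5, 1.4, 43.2] [-0.004, -0.002, -0.001]
```

View pics/scene1.png

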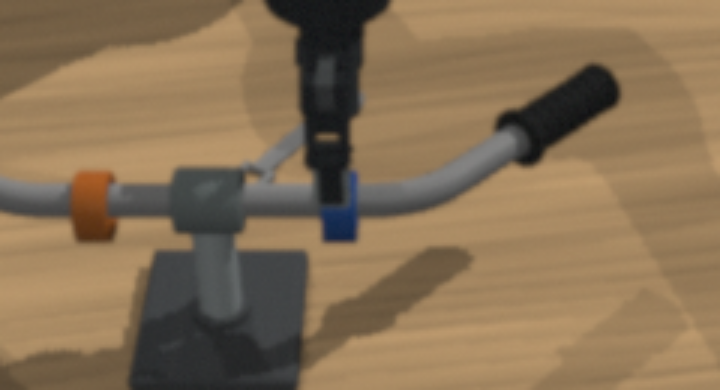

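View pics/top1.png

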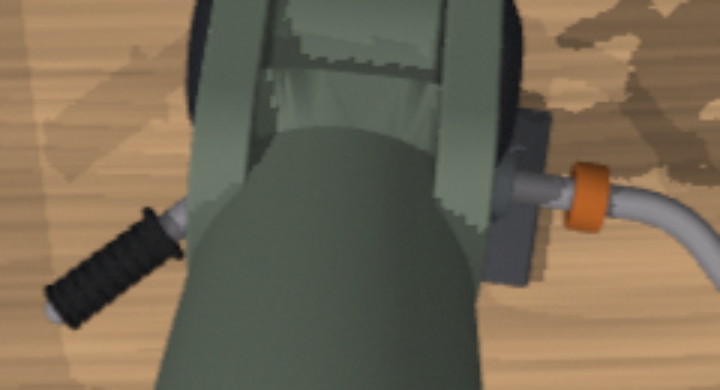

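```bash
python3 -c "
from h import *
m=M['scene']
for l,z in(((.05,.0819),.135),((.042,.0819),.130),((0,.0825),.104),((.023,.0825),.104)):
    c=m['R']@world(np.array(l),z)+m['t'];print(m['fx']*c[0]/c[2]+m['cx'],m['fy']*c[1]/c[2]+m['cy'])
"
```

```text
310.00232405251603 202.37285561119444
310.28118215986217 201.62501086428193
311.96611455309653 197.84104041829752
311.4883645704473 205.72655639301786
```

Call:
{"name": "move_arm", "arguments": {"commands": [[85,[0.7,0.7,8],[0,0,0]],[85,[1.5,1.4,18],[0,0,0]],[85,[1.5,1.4,28],[0,0,0]],[85,[1.5,1.4,37],[0,0,0]],[85,[1.5,1.4,43],[0,0,0]],[85,[1.5,1.4,45],[0,0,0]],[75,[1.5,1.4,45],[0,0,0]],[65,[1.5,1.4,45],[0,0,0]]]}}

```text
time_s: 2.87
tool_pos: [0.5709, 0.0099, 0.1058]
eef_rot: [-2.402, -2.021, -0.001]
contact_force: [-0.4, 0.8, 0.0]
grip_width: 0.0656
```

```bash
python3 -c "
from h import *
st()"
```

```text
t 2.8667 tcp [0.5709 0.0099 0.1058] local mm [ 1.3 83.6] th err tool x-bar y -0.001 F [-0.44  0.81  0.  ] M [-0.01 -0.05 -0.  ] w 65.6 q [-0.11  0.5  -0.33  0.74  0.    1.63]
```

Call:
{"name": "move_arm", "arguments": {"commands": [[62,[0,-1.3,1.5],[0,0,0]],[58,[0,-1.3,1.5],[0,0,0]],[54,[0,-1.3,1.5],[0,0,0]],[50,[0,-1.3,1.5],[0,0,0]],[46,[0,-1.3,1.5],[0,0,0]],[42,[0,-1.3,1.5],[0,0,0]],[40,[0,-1.3,1.5],[0,0,0]],[40,[0,-1.3,1.5],[0,0,0]]], "force": 25}}

```text
time_s: 3.53
tool_pos: [0.57, 0.01, 0.1046]
eef_rot: [-2.403, -2.021, -0.002]
contact_force: [-0.6, -0.6, 1.7]
grip_width: 0.0442
```

```bash
python3 -c "
from h import *
st()"
```

```text
t 3.5333 tcp [0.57   0.01   0.1046] local mm [ 0.4 83.6] th err tool x-bar y -0.001 F [-0.57 -0.65  1.65] M [-0.04 -0.05 -0.02] w 44.2 q [-0.11  0.5  -0.33  0.74  0.    1.63]
```

Call:
{"name": "move_arm", "arguments": {"commands": [[40,[0,-0.4,-1.5],[0,0,0]],[40,[0,-0.4,-3],[0,0,0]],[40,[0,-0.4,-5],[0,0,0]],[40,[3,-0.4,-5],[0,0,0]],[40,[7,-0.4,-5],[0,0,0]],[40,[11,-0.4,-5],[0,0,0]],[40,[14,-0.4,-5],[0,0,0]],[40,[16,-0.4,-5],[0,0,0]]]}}

```text
time_s: 4.2
tool_pos: [0.5723, 0.0265, 0.1095]
eef_rot: [-2.402, -2.022, -0.002]
contact_force: [-0.8, -0.3, -1.0]
grip_width: 0.0443
```

```bash
python3 -c "
from h import *
st()
rows([at(.100+.005*i,.1093) for i in range(1,9)])
a=env.capture('scene')[130:260,200:440];cv2.imwrite('pics/scene2.png',cv2.resize(a,None,fx=3,fy=3))"
```

```text
t 4.2 tcp [0.5723 0.0265 0.1095] local mm [-1.000e-01  1.003e+02] th err tool x-bar y -0.001 F [-0.79 -0.28 -1.02] M [-0.06  0.06 -0.  ] w 44.3 q [-0.08  0.5  -0.32  0.75  0.    1.66]
[4.7, 0.1, 0.3] [-0.001, -0.002, -0.001]
[9.7, -0.1, 0.3] [-0.001, -0.002, -0.072]
[14.7, -0.6, 0.3] [-0.0, -0.002, -0.143]
[19.6, -1.5, 0.3] [-0.0, -0.002, -0.215]
[24.5, -2.7, 0.3] [-0.0, -0.002, -0.286]
[29.2, -4.3, 0.3] [-0.0, -0.002, -0.358]
[33.8, -6.2, 0.3] [-0.0, -0.002, -0.429]
[38.3, -8.5, 0.3] [-0.0, -0.002, -0.501]
```

View pics/scene2.png

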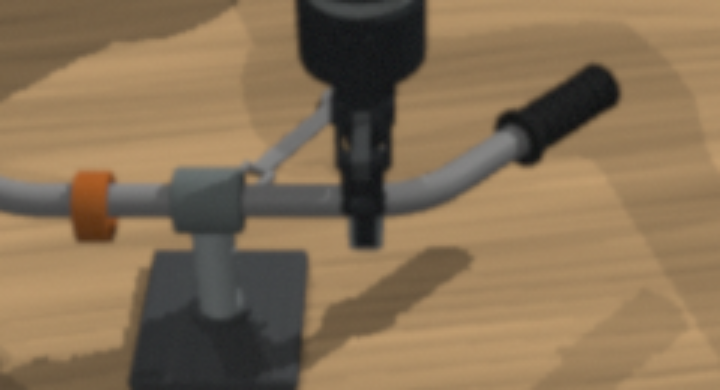

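The collar moved with the fingers: its old spot at (340,205) is empty and the opening held at 44 mm. The force is near zero, so I'm following the bend.

Call:
{"name": "move_arm", "arguments": {"commands": [[40,[4.7,0.1,0.3],[0,0,0]],[40,[9.7,-0.1,0.3],[0,0,-0.07]],[40,[14.7,-0.6,0.3],[0,0,-0.14]],[40,[19.6,-1.5,0.3],[0,0,-0.215]],[40,[24.5,-2.7,0.3],[0,0,-0.286]],[40,[29.2,-4.3,0.3],[0,0,-0.358]],[40,[33.8,-6.2,0.3],[0,0,-0.43]],[40,[33.8,-6.2,0.3],[0,0,-0.43]]]}}

```text
time_s: 4.92
tool_pos: [0.5717, 0.0621, 0.1092]
eef_rot: [-1.912, -2.49, -0.003]
contact_force: [0.4, -0.4, -0.4]
grip_width: 0.0443
```

```bash
python3 -c "
from h import *
st()
rows([at(.135+.005*i,.1093) for i in range(1,9)])"
```

```text
t 4.9167 tcp [0.5717 0.0621 0.1092] local mm [ -6.8 135.2] th err tool x-bar y 0.432 F [ 0.39 -0.42 -0.37] M [ 0.   -0.   -0.02] w 44.3 q [-0.02  0.5  -0.31  0.76  0.    1.29]
[3.8, -0.2, -0.1] [0.0, -0.003, -0.068]
[8.8, -0.7, -0.1] [0.0, -0.003, -0.14]
[13.7, -1.6, -0.0] [0.0, -0.003, -0.211]
[18.5, -2.8, -0.0] [0.001, -0.003, -0.282]
[23.3, -4.4, -0.0] [0.001, -0.003, -0.353]
[28.0, -6.1, -0.0] [0.001, -0.003, -0.353]
[32.7, -7.9, 0.0] [0.001, -0.003, -0.353]
[37.4, -9.6, 0.0] [0.001, -0.003, -0.353]
```

Call:
{"name": "move_arm", "arguments": {"commands": [[40,[3.8,-0.2,0],[0,0,-0.068]],[40,[8.8,-0.7,0],[0,0,-0.14]],[40,[13.7,-1.6,0],[0,0,-0.211]],[40,[18.5,-2.8,0],[0,0,-0.282]],[40,[23.3,-4.4,0],[0,0,-0.353]],[40,[28,-6.1,0],[0,0,-0.353]],[40,[32.7,-7.9,0],[0,0,-0.353]],[40,[37.4,-9.6,0],[0,0,-0.353]]]}}

```text
time_s: 5.58
tool_pos: [0.5525, 0.096, 0.1093]
eef_rot: [-1.448, -2.786, -0.004]
contact_force: [-0.3, -1.0, 0.2]
grip_width: 0.0446
```

```bash
python3 -c "
from h import *
st();print(SH)
rows([at(s,.1093) for s in (.185,.195,.200,.204,SH)])
for n in('scene','top'):
    a=env.capture(n)[130:260,200:440];cv2.imwrite('pics/%s3.png'%n,cv2.resize(a,None,fx=3,fy=3))"
```

```text
t 5.5833 tcp [0.5525 0.096  0.1093] local mm [-31.4 165.3] th err tool x-bar y 0.782 F [-0.26 -1.02  0.21] M [0.01 0.04 0.01] w 44.6 q [ 0.04  0.48 -0.35  0.74  0.    1.  ]
0.20897787143782137
[9.6, 0.0, 0.0] [0.001, -0.003, -0.003]
[19.6, -0.0, 0.1] [0.001, -0.003, -0.003]
[24.6, -0.0, 0.1] [0.001, -0.003, -0.003]
[28.6, -0.0, 0.1] [0.001, -0.003, -0.003]
[33.6, -0.0, 0.1] [0.001, -0.003, -0.003]
```

View pics/scene3.png

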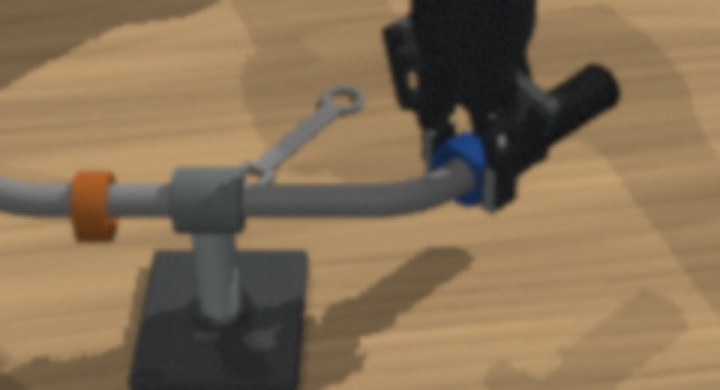

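The blue collar is in the jaws on the straight beyond the bend, at about (460,170), with the grip still ahead of it. I'll approach the flange slowly.

Call:
{"name": "move_arm", "arguments": {"commands": [[40,[4,0,0],[0,0,0]],[40,[8,0,0],[0,0,0]],[40,[12,0,0],[0,0,0]],[40,[16,0,0],[0,0,0]],[40,[20,0,0],[0,0,0]],[40,[23,0,0.5],[0,0,0]],[40,[25,0,1],[0,0,0]],[40,[27,0,2],[0,0,0]]]}}

```text
time_s: 6.35
tool_pos: [0.5365, 0.1186, 0.1074]
eef_rot: [-1.446, -2.787, -0.004]
contact_force: [-0.8, 0.1, -0.0]
grip_width: 0.0443
```

```bash
python3 -c "
from h import *
st()
rows([at(SH,.1053)])"
```

```text
t 6.35 tcp [0.5365 0.1186 0.1074] local mm [-51. 185.] th err tool x-bar y 0.784 F [-0.78  0.11 -0.03] M [-0.03 -0.    0.02] w 44.3 q [ 0.08  0.46 -0.39  0.72  0.    1.04]
[5.9, 0.0, 2.1] [0.001, -0.003, -0.001]
```

Call:
{"name": "move_arm", "arguments": {"commands": [[40,[1,0,0.5],[0,0,0]],[40,[2,0,1],[0,0,0]],[40,[2.5,0,1.5],[0,0,0]],[40,[3,0,2],[0,0,0]],[40,[3.5,0,2],[0,0,0]],[40,[4,0,2],[0,0,0]],[40,[4.5,0,2],[0,0,0]],[40,[4.5,0,2],[0,0,0]]]}}

```text
time_s: 7.02
tool_pos: [0.5339, 0.1224, 0.1054]
eef_rot: [-1.446, -2.787, -0.004]
contact_force: [0.5, -0.3, -1.1]
grip_width: 0.0445
```

```bash
python3 -c "
from h import *
st()"
```

```text
t 7.0167 tcp [0.5339 0.1224 0.1054] local mm [-54.2 188.2] th err tool x-bar y 0.784 F [ 0.49 -0.25 -1.15] M [ 0.02 -0.01  0.01] w 44.5 q [ 0.09  0.46 -0.39  0.72  0.    1.05]
```

Call:
{"name": "move_arm", "arguments": {"commands": [[40,[0.4,0,0],[0,0,0]],[40,[0.8,0,0],[0,0,0]],[40,[1.2,0,0],[0,0,0]],[40,[1.6,0,0],[0,0,0]],[40,[2,0,0],[0,0,0]],[40,[2.4,0,0],[0,0,0]],[40,[2.4,0,0],[0,0,0]],[40,[2.4,0,0],[0,0,0]]]}}

```text
time_s: 7.68
tool_pos: [0.5331, 0.1236, 0.1055]
eef_rot: [-1.447, -2.788, -0.002]
contact_force: [2.1, -4.7, -1.8]
grip_width: 0.0444
```

```bash
python3 -c "
from h import *
st()
for n in('scene','top'):
    a=env.capture(n)[130:240,200:440];cv2.imwrite('pics/%s4.png'%n,cv2.resize(a,None,fx=3,fy=3))"
```

```text
t 7.6833 tcp [0.5331 0.1236 0.1055] local mm [-55.3 189.3] th err tool x-bar y 0.784 F [ 2.09 -4.69 -1.78] M [-0.78 -0.47  0.04] w 44.4 q [ 0.09  0.46 -0.4   0.71  0.    1.05]
```

View pics/scene4.png

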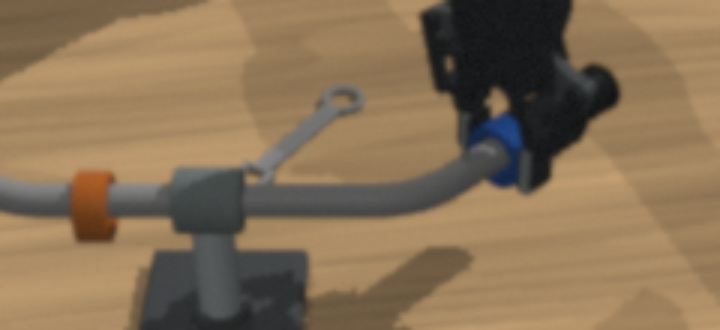

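Call:
{"name": "move_arm", "arguments": {"commands": [[40,[1,0,0.6],[0,0,0]],[40,[1,0,0.9],[0,0,0]],[40,[1,0,0.9],[0,0,0]],[46,[1,0,0.9],[0,0,0]],[50,[1,0,0.9],[0,0,0]],[56,[0.5,0,0.9],[0,0,0]],[64,[0,0,0.9],[0,0,0]],[72,[0,0,0.9],[0,0,0]]]}}

```text
time_s: 8.45
tool_pos: [0.5329, 0.1239, 0.1045]
eef_rot: [-1.446, -2.787, -0.003]
contact_force: [-0.3, -0.1, 0.1]
grip_width: 0.0715
```

```bash
python3 -c "
from h import *
st()
for n in('scene',):
    a=env.capture(n)[130:240,200:440];cv2.imwrite('pics/%s5.png'%n,cv2.resize(a,None,fx=3,fy=3))"
```

```text
t 8.45 tcp [0.5329 0.1239 0.1045] local mm [-55.5 189.5] th err tool x-bar y 0.784 F [-0.34 -0.07  0.13] M [-0.06 -0.01 -0.02] w 71.5 q [ 0.09  0.46 -0.4   0.71  0.    1.05]
```

View pics/scene5.png

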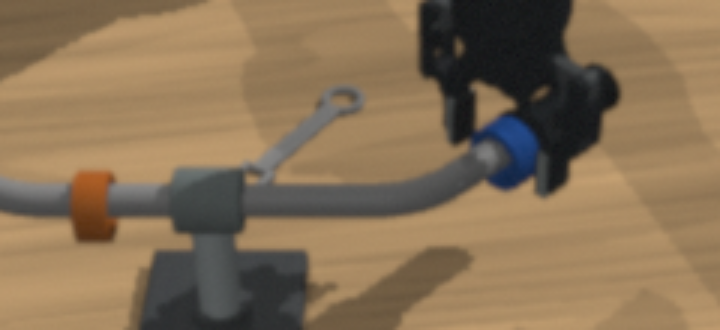

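The collar is free, hanging at about (507,152), and the jaws are clear on both sides. Next I'll retreat upward.

Call:
{"name": "move_arm", "arguments": {"commands": [[78,[0,0,0],[0,0,0]],[78,[0,0,-6],[0,0,0]],[78,[0,0,-16],[0,0,0]],[78,[0,0,-30],[0,0,0]],[78,[0,0,-50],[0,0,0]],[78,[0,0,-75],[0,0,0]],[78,[-20,0,-100],[0,0,0]],[78,[-50,0,-115],[0,0,0]]]}}

```text
time_s: 9.17
tool_pos: [0.5618, 0.0842, 0.2234]
eef_rot: [1.441, 2.79, 0.006]
contact_force: [1.2, 0.3, 0.6]
grip_width: 0.0779
```

Call:
{"name": "move_arm", "arguments": {"commands": [[78,[-35,0,-10],[0,0,0]],[78,[-70,0,-20],[0,0,0]],[78,[-105,0,-20],[0,0,0]],[78,[-140,0,-20],[0,0,0]],[78,[-175,0,-20],[0,0,0]],[78,[-205,0,-20],[0,0,0]],[78,[-230,0,-20],[0,0,0]],[78,[-240,0,-20],[0,0,0]]]}}

```text
time_s: 9.83
tool_pos: [0.7021, -0.1151, 0.2438]
eef_rot: [1.445, 2.787, 0.005]
contact_force: [-0.1, 0.1, 0.5]
grip_width: 0.0782
```

```bash
python3 -c "
from h import *
st()
for n in('scene','top'):
    a=env.capture(n);cv2.imwrite('pics/%s6full.png'%n,a);a=a[130:270,200:440];cv2.imwrite('pics/%s6.png'%n,cv2.resize(a,None,fx=3,fy=3))"
```

```text
t 9.8333 tcp [ 0.7021 -0.1151  0.2438] local mm [151.8 -17.3] th err tool x-bar y 0.785 F [-0.06  0.06  0.46] M [0.04 0.05 0.01] w 78.2 q [-0.27  0.64  0.3   1.22  0.    0.69]
```

View pics/scene6.png

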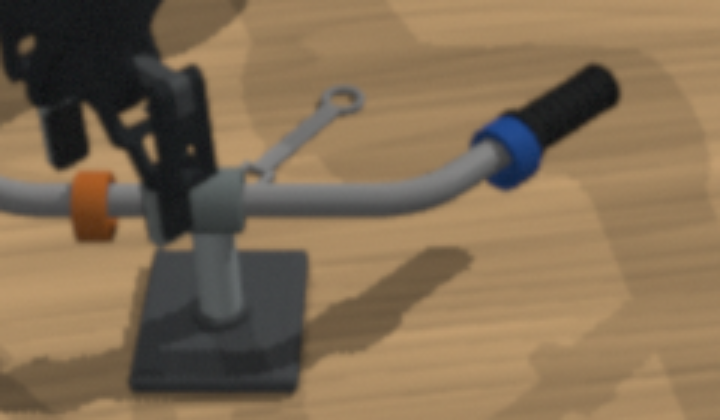

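View pics/top6.png

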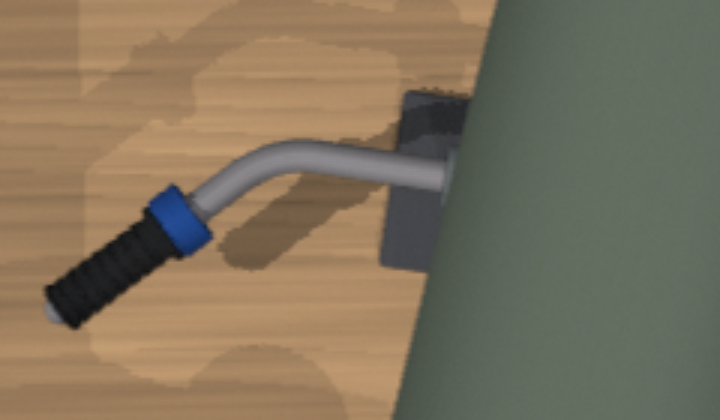

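The blue collar sits against the grip flange, at (507,152) in the scene crop and (180,220) in the top crop. Orange is still at (95,205), as before. I'll check the numbers, then hand in.

```bash
python3 - <<'E'
from h import *
c={}
for n in("scene","top"):
    h=cv2.cvtColor(cv2.imread(f"pics/{n}6full.png"),cv2.COLOR_BGR2HSV)[130:270,200:440]
    k,l,s,ce=cv2.connectedComponentsWithStats(cv2.inRange(h,(105,120,50),(125,255,255)))
    i=1+s[1:,4].argmax();x,y,w,hh,_=s[i];c[n]=(200+x+(w-1)/2,130+y+(hh-1)/2)
p,e=tri(c["scene"],c["top"]);print("blue",p,e,"home",at(SH,.104)[0],"offset along bar",(p-at(SH,.104)[0])[:2]@(at(SH+.001,0)[0]-at(SH,0)[0])[:2]*1e3*1e3)
for f in("scene0","scene6full"):
    h=cv2.cvtColor(cv2.imread(f"pics/{f}.png"),cv2.COLOR_BGR2HSV)[180:220,215:245]
    print(f,np.argwhere(cv2.inRange(h,(3,170,100),(14,255,255))>0).mean(0))
print(env.close_job())
E
```

```text
blue [0.53400899 0.1263331  0.10539588] 0.004010891766876102 home [0.5331814  0.12346526 0.104     ] offset along bar 1.8655943594322943
scene0 [14.74342105 15.        ]
scene6full [15.58479532 14.98830409]
the job is handed in; nothing more can be done
None
```

I slid the blue collar along the bar and round its bend until it touched the rubber grip, let go of it there, and handed the job in at about 10 s of the 45 s allowed. I gripped it lightly, lifted it about 5 mm to centre it on the bar, and turned it with the bend. It met the flange with about 5 N, within a millimetre of the position I'd worked out. I then lowered it onto the bar, released it and backed the arm well clear.

**Blue collar:** both pictures show it against the flange with no visible gap. Triangulation puts its centre 1.9 mm past the computed contact point. It can't be past the flange, so I put that down to the roughly 2 mm calibration error and mask error (the two camera rays missed each other by 4 mm).

**Orange collar:** in the scene picture its colour-mask centre is in the same place along the bar (15.0 px both times). It shifted 0.8 px vertically, which I read as changed shadow and masking from the arm nearby. The arm hid it in the final top view, so I checked it from the one camera only.

**Forces:** the highest wrist force I read was about 5 N, at the flange. Readings during the slide were about 1 N, with no sign of jamming. I only read forces at the end of each move, so a brief peak in between would not show.

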